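# Find the lens case that rattles

## Robot

A 6-joint arm with a two-finger parallel gripper is mounted at the origin on a cart in front of the work surface, level with it; the furniture and walls round the work are solid. World frame = base frame: x ahead of the robot, y to its left, z up, the work surface at z = 0. Lengths are in mm, angles in rad, forces in N, time in s.
With the tool pointing down it reaches from about 350 to 975 mm from the base axis. Payload 7.1 kg.
Tool frame: the origin (TCP) lies on the front face of the gripper's body, between the roots of the fingers; the fingertips stand 80 mm ahead of it and the grasp point (between the pads) lies 61 mm ahead of it (env.tips_ahead is the distance from the TCP to the fingertips, in mm); z points along the fingers, y is the line along which they close (so a half turn about z gives the same grasp; the last joint's range is limited). The gripper opens to 88 mm and grips with 3 to 60 N. Pads are 20 mm wide; open, the fingers measure 115 mm over their backs; the gripper's body (75 mm by 178 mm) begins 61 mm behind the grasp point.
Start: joints at [-1.308, 0.423, 1.63, -0, 1.089, -0.019], TCP at [173.822, -600.326, 302.675] pointing down, gripper open.
Joint ranges: [-3, 3], [-0.9, 2.11], [0.09, 2.58], [-1.31, 4.45], [0.11, 2.69], [-2.54, 2.54]. Speed limits (rad/s): [2.39, 2.39, 3.01, 3.14, 3.14, 3.14].

## Interface

Orientations are given as a unit quaternion [x, y, z, w].
In Python, from station import env, set_gripper, viewer, workorder gives the robot as it stands. Calls block until the motion is done:
- env.reach(position, orientation): joint-space move of the TCP to a pose.
- env.move_l(position, rot=None, rate=150, f_stop=None): straight line of the TCP; rot=None keeps the orientation; rate is the mean speed in mm/s. With f_stop (N) it stops when the force on the tool has changed by that much, and returns True; else False.
- env.move_joints(angles): joint-space move.
- set_gripper(opening): finger opening in mm; the grip force is fixed at half the most; returns when the fingers have stopped.
- env.hold(seconds).
- env.ik(position, orientation): joint angles nearest the present ones, or None.
- env.read_state(): the state.
- viewer.camera(name): name is "scene" or "top" or "wrist"; returns the picture (384x512x3 uint8, blue, green, red); there is no depth.
- viewer.camera_params(name): a dict with "fx", "fy", "cx", "cy" (pixels), "pose" (4x4, takes a point from camera to world coordinates); the wrist camera has in their place "tool_from_camera" (4x4, takes a point from camera to tool coordinates, whose origin is the TCP and whose axes are the flange's). Camera axes: x right, y up, looking along -z (the intrinsics and any distortion apply to the point x, -y, -z); pixel columns grow to the right and rows downward; lengths in mm; the calibration is good to about 2 mm. A picture is of the moment at which its call begins: read the wrist's pose just before it. camera_params takes no time and is no camera call.
A pose or a line that the arm cannot do raises env.IKError and nothing moves.
- workorder.sign_off(): hands the job in; it is judged then, once.
The state is a dict: "time_s": time; "qpos": joint angles; "dq": joint speeds; "tau": joint torques, N m; "tool_pos": TCP position; "orientation": TCP orientation; "force": force on the tool from outside, world axes, zero at the start; "wrist_torque": the same for the moment, N m; "width": finger opening in mm; "grip_force": force on a finger pad.
Only numpy, scipy, OpenCV 4.12 (cv2) and the standard library are available. Lean on these libraries where they do the work, as an engineer would, in place of code of your own. Each camera call takes 0.05 s, during which the arm holds its last target. There are 200 camera calls.

## Task

One of the three sealed lens cases on the green mat has a lens that has come loose inside. Find it by lifting cases clear of the mat and tilting them lengthwise by about 30 degrees, one way and the other, to feel the piece slide; be sure to feel it slide in the one you pick, and never tip a case beyond 60 degrees or drop it. Set the rattling case down gently, upright, in the middle of the red tray, leave the two sound ones standing upright on the mat, and do not shift the bottle, the eraser or the rubber stopper.

Things in the scene. Friction and masses are not known exactly. Their poses are not given: they have to be found in the camera images.
- case_a: sealed lens case, closed box 110 mm long (its x) x 46 wide (its y) x 50 high, 0.6 kg: aluminium body, grey lid, blank label. Origin: centre of the underside, z up. Long side roughly along world x. All three look and weigh the same; grip one across its 46 mm width. Inside each is a 0.4 kg brass lens cell, at first in the middle.
- case_b: sealed lens case, closed box 110 mm long (its x) x 46 wide (its y) x 50 high, 0.6 kg: aluminium body, grey lid, blank label. Origin: centre of the underside, z up. Long side roughly along world x. Inside is a 0.4 kg lens cell: held fast in two cases, loose in one (a different one each time); the loose one slides up to 33 mm either way along x.
- case_c: sealed lens case, closed box 110 mm long (its x) x 46 wide (its y) x 50 high, 0.6 kg: aluminium body, grey lid, blank label. Origin: centre of the underside, z up. Long side roughly along world x. A loose lens slides once the case is tilted over about 16 degrees lengthwise and stays put when level again; the case then pulls to that end by up to 0.13 N m about its y.
- mat: green inspection mat with a thin white border line, fixed, 200 mm (its x) x 420 mm (its y), 2 mm thick. Origin: centre of its underside, on the worktop. The cases stand on it in a row along its y, about 135 mm apart.
- tray: shallow red tray, fixed, 170 mm (its x) x 120 mm (its y) outside, walls 5 mm thick and 20 mm high, floor 3 mm thick; inside 160 x 110 mm. Origin: centre of its underside, on the worktop. A case goes in with its long side along the tray's long side (x).
- saline: small white squeeze bottle, 33 mm across, 117 mm high, loose; origin: centre of its underside. To be left alone.
- rubber: blue and white eraser, 21 x 42 x 12 mm, loose; origin: centre of its underside. To be left alone.
- bung: black rubber stopper, 29 mm across, 24 mm high, loose; origin: centre of its underside. To be left alone.

How it is judged:
By the outcome, as a careful person would: the job done as asked, in the order asked, and still so for the second after the job is handed in, with the robot touching nothing.
It also fails if it takes over 72 s, if anything falls off the work surface, if the arm or the gripper's body presses on something with over 40 N, if the wrist force passes 120 N, or if a joint passes its speed limit or range.

## Working session

There is one attempt and no reset: what is moved stays moved. The work goes in short steps, each a Python script; the robot and the scene stay as the last script left them, time stands still between calls to the robot, and variables do not carry over. Pictures are saved under pics/ and viewed, at most 10 in all, crops included, and the job is handed in when it is done.

```bash
ls; mkdir -p pics; python3 - <<'E'
from station import env, set_gripper, viewer, workorder
import cv2,numpy as np
np.set_printoptions(precision=4,suppress=True)
for n in ("top","scene"):
    cv2.imwrite(f"pics/{n}0.png",viewer.camera(n)); print(n,viewer.camera_params(n))
print(viewer.camera_params("wrist")); print(env.read_state())
E
```

```text
pics
top {'fx': 461.2650794364623, 'fy': 461.2650794364623, 'cx': 248.78908795896368, 'cy': 191.30682941932477, 'pose': array([[  -0.0267,    0.9868,   -0.1598,  321.5434],
       [  -0.9996,   -0.0249,    0.0133,  -12.5981],
       [   0.0091,    0.16  ,    0.9871, 1218.7739],
       [   0.    ,    0.    ,    0.    ,    1.    ]])}
scene {'fx': 436.4608379558002, 'fy': 436.4608379558002, 'cx': 256.0079541458148, 'cy': 189.05966340990557, 'pose': array([[  -0.5474,    0.3994,   -0.7355, -381.6767],
       [  -0.8367,   -0.2409,    0.4919,  569.6995],
       [   0.0193,    0.8846,    0.466 ,  595.6035],
       [   0.    ,    0.    ,    0.    ,    1.    ]])}
{'fx': 273.80430984989215, 'fy': 273.80430984989215, 'cx': 254.93840792911644, 'cy': 194.73034560153025, 'tool_from_camera': array([[  0.0001,   0.9701,   0.2429,  66.2092],
       [  1.    ,  -0.0002,   0.0004,   0.7174],
       [  0.0004,   0.2429,  -0.9701, -82.5713],
       [  0.    ,   0.    ,   0.    ,   1.    ]])}
{'time_s': 0.1, 'qpos': array([-1.308 ,  0.4238,  1.6306,  0.    ,  1.0886, -0.019 ]), 'dq': array([ 0.0001, -0.0029, -0.0038,  0.0012, -0.0003,  0.001 ]), 'tau': array([ -0.0006, -54.5618, -27.4326,   0.0645,   0.0189,  -0.    ]), 'tool_pos': array([ 173.7367, -599.9478,  301.9741]), 'orientation': array([ 0.9901,  0.1404, -0.0001, -0.0007]), 'force': array([ 0.4146,  0.0352, -0.1628]), 'wrist_torque': array([ 0.0398, -0.0102, -0.0271]), 'grip_force': 0.0, 'width': 87.77963076340632}
```

```bash
python3 - <<'E'
import cv2
i=cv2.imread("pics/top0.png"); cv2.imwrite("pics/top0b.png",cv2.resize(i,(768,576),interpolation=cv2.INTER_CUBIC))
E
```

```text
(no output)
```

View pics/top0b.png

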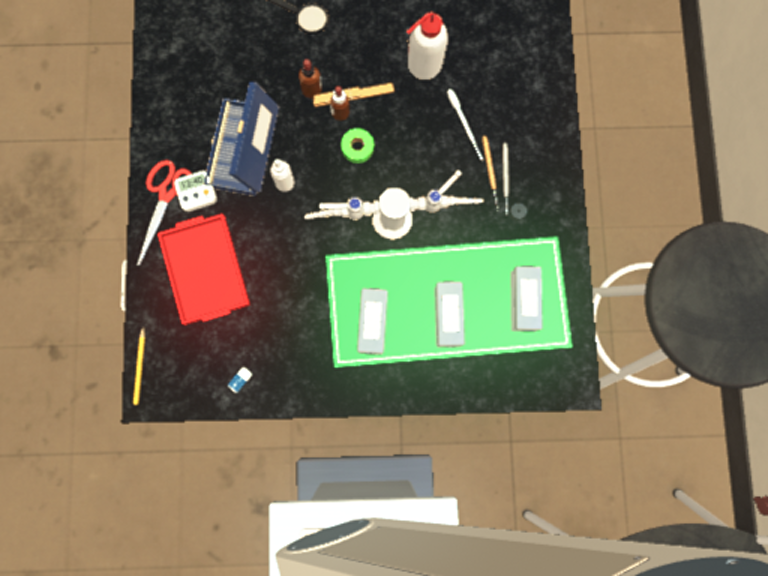

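View pics/scene0.png

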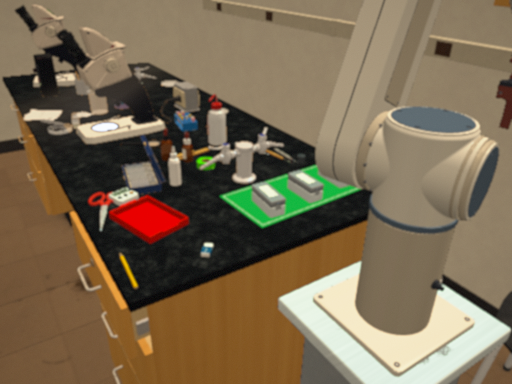

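The top view (enlarged 1.5x) shows the tray at (203,270), the mat at (448,300), and the cases at (373,321), (450,313) and (528,298). The bung is at (519,211), the eraser at (239,380), the bottle at (282,175) and a tall gas tap at (393,210). I'll take closer crops next.

```bash
python3 - <<'E'
import cv2
i=cv2.imread("pics/top0.png")
cv2.imwrite("pics/cropA.png",cv2.resize(i[150:250,215:385],None,fx=4.7,fy=4.7,interpolation=cv2.INTER_CUBIC))
cv2.imwrite("pics/cropT.png",cv2.resize(i[90:220,90:200],None,fx=4.5,fy=4.5,interpolation=cv2.INTER_CUBIC))
E
```

```text
(no output)
```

View pics/cropA.png

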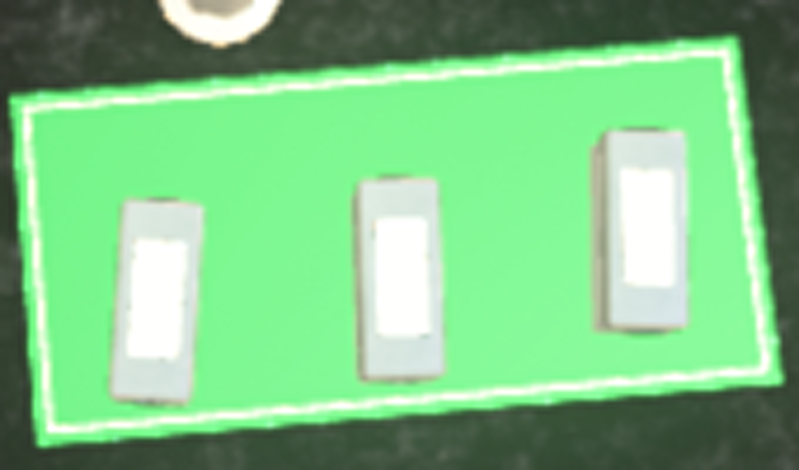

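View pics/cropT.png

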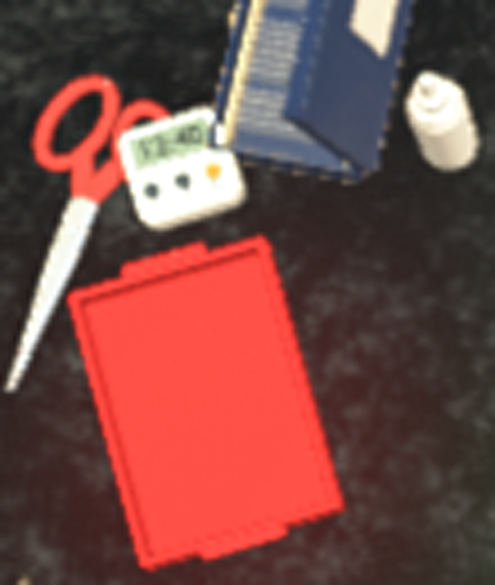

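Lid corners in crop A are about case A (123,200)-(190,403), B (358,180)-(443,378) and C (608,130)-(688,327). The tray rim corners in crop T are (70,298), (267,237), (343,508) and (148,568). Both tray and cases are free of clutter.

```bash
cat > h.py <<'E'
from station import env, set_gripper, viewer, workorder
import numpy as np, cv2
from scipy.spatial.transform import Rotation as Ro
np.set_printoptions(precision=3,suppress=True)
def px2w(uv,z,cam="top"):
    p=viewer.camera_params(cam); T=p["pose"]; uv=np.atleast_2d(uv).astype(float)
    d=np.c_[(uv[:,0]-p["cx"])/p["fx"],-(uv[:,1]-p["cy"])/p["fy"],-np.ones(len(uv))]@T[:3,:3].T
    return T[:3,3]+d*((z-T[2,3])/d[:,2])[:,None]
def rot(yaw,tilt=0): return Ro.from_euler("ZY",[yaw,tilt])*Ro.from_euler("x",np.pi)
def pose(g,yaw,tilt=0):   # TCP pose for a grasp point g
    R=rot(yaw,tilt); return np.asarray(g)-61*R.as_matrix()[:,2], R.as_quat()
E
python3 - <<'E'
from h import *
A=lambda q:(np.array(q)+.5)/4.7-.5+[215,150]
T=lambda q:(np.array(q)+.5)/4.5-.5+[90,90]
def fit(P):  # TL TR BR BL -> centre,yaw,L,W
    c=P.mean(0); d=(P[0]+P[1]-P[2]-P[3])/2; w=(P[0]+P[3]-P[1]-P[2])/2
    print(c,"yaw",np.arctan2(d[1],d[0]),np.arctan2(-w[0],w[1]),"LW",np.hypot(*d[:2]),np.hypot(*w[:2]))
for q in ([(123,200),(203,205),(190,403),(111,399)],[(358,180),(438,179),(443,378),(361,380)],[(608,130),(685,130),(688,327),(608,327)]):
    fit(px2w(A(q),52))
print("labels",px2w(A([(156,298),(402,277),(648,227)]),52))
fit(px2w(T([(70,298),(267,237),(343,508),(148,568)]),20))
fit(px2w(A([(10,95),(738,37),(782,383),(38,446)]),2))
print("bung,eraser,bottle base",px2w(np.array([(519,211),(239,380),(286,189)])/1.5,0))
print("tap base",px2w(np.array([(393,225)])/1.5,0),"tap top @100,150",px2w(np.array([(395,203)])/1.5,100),px2w(np.array([(395,203)])/1.5,150))
print("scene tap top @120",px2w([(244,145)],120,"scene"),"base",px2w([(244,178)],0,"scene"))
for y in (-211,-80,60): print(env.ik(*pose([470,y,30],0)),env.ik(*pose([470,y,30],np.pi)))
E
```

```text
[452.903 -24.64   52.   ] yaw -0.08892879204562512 -0.08255143991506296 LW 108.15114749388142 43.07937267243894
[ 461.789 -156.847   52.   ] yaw -0.02439998675844204 -0.007006604154805975 LW 108.95352653159043 44.003689931964196
[ 486.166 -292.953   52.   ] yaw -0.05509472026209195 -0.02532024899103339 LW 108.5669648470415 42.87298021414804
labels [[ 454.554  -24.253   52.   ]
 [ 462.586 -157.972   52.   ]
 [ 486.582 -293.389   52.   ]]
[556.563 269.036  20.   ] yaw 0.28163751034371226 0.28354108285717305 LW 169.26678139870026 118.93265829272292
[ 491.089 -160.184    2.   ] yaw 0.058574603857037943 0.0571937489519126 LW 200.35793822807955 420.0390943770584
bung,eraser,bottle base [[ 652.165 -298.084    0.   ]
 [ 360.425  209.295    0.   ]
 [ 703.791  125.222    0.   ]]
tap base [[631.558 -67.876   0.   ]] tap top @100,150 [[643.825 -67.865 100.   ]] [[629.422 -65.395 150.   ]]
scene tap top @120 [[615.327 -52.04  120.   ]] base [[638.37  -67.237   0.   ]]
[-0.445  0.613  1.97  -0.     0.558  1.126] [-0.445  0.613  1.97   0.     0.558 -2.016]
[-0.194  0.583  2.054 -0.     0.505  1.377] [-0.194  0.583  2.054  0.     0.505 -1.764]
[ 0.102  0.581  2.06  -0.     0.501  1.673] [ 0.102  0.581  2.06   0.     0.501 -1.469]
```

```bash
cat >> h.py <<'E'
CASES=dict(a=(453.5,-24.5,-.086),b=(462.2,-157.4,-.018),c=(486.4,-293.2,-.043))
def avg(n=8):
    F=[]
    for _ in range(n):
        env.hold(.04); s=env.read_state(); F.append(np.r_[s["force"],s["wrist_torque"]])
    return np.mean(F,0)
def line(g,yaw,tilt=0,rate=150,**k):
    p,q=pose(g,yaw,tilt); return env.move_l(p,q,rate=rate,**k)
def pick(n):
    x,y,w=CASES[n]; env.reach(*pose([x,y,110],w)); line([x,y,30],w,rate=120)
    set_gripper(40); s=env.read_state(); print(n,"grip",s["width"],s["grip_force"],"t",s["time_s"])
    line([x,y,45],w,rate=40); line([x-15,y,190],w,rate=180)
def test(n,ang=(30,-30)):
    x,y,w=CASES[n]; g=[x-15,y,190]; c=Ro.from_euler("z",-w)
    def m(l): v=avg(); print(l,"F",v[:3],"T case",c.apply(v[3:]),"t",round(env.read_state()["time_s"],2)); return c.apply(v[3:])[1]
    r=[m("lvl0")]
    for a in ang:
        line(g,w,np.radians(a),rate=32); m(f"tilt{a}"); line(g,w,rate=40); r.append(m("lvl"))
    return r
def putback(n):
    x,y,w=CASES[n]; line([x,y,40],w,rate=150); line([x,y,31.5],w,rate=30)
    print("touch",line([x,y,28.5],w,rate=10,f_stop=4),env.read_state()["tool_pos"]); set_gripper(70); line([x,y,110],w,rate=150)
E
python3 - <<'E'
from h import *
set_gripper(70); pick("c"); cv2.imwrite("pics/w0.png",viewer.camera("scene")); print(test("c"))
E
```

```text
c grip 45.93326779947105 29.99866470694542 t 3.5917
lvl0 F [ 0.102  0.03  -6.193] T case [ 0.019  0.016 -0.003] t 5.46
tilt30 F [ 0.198  0.353 -5.701] T case [ 0.017 -0.712  0.003] t 6.92
lvl F [-0.065 -0.106 -5.96 ] T case [ 0.009 -0.009 -0.015] t 8.2
tilt-30 F [-0.111 -0.248 -5.887] T case [ 0.021  0.707 -0.001] t 9.93
lvl F [ 0.132 -0.108 -5.86 ] T case [ 0.021 -0.008 -0.023] t 11.67
[np.float64(0.016186074579368603), np.float64(-0.00854183529565675), np.float64(-0.008461815996757653)]
```

Case C shows no torque shift, so it's sound. I'll put it back and test B.

```bash
python3 - <<'E'
from h import *
putback("c"); pick("b"); print(test("b"))
cv2.imwrite("pics/s1.png",viewer.camera("scene"))
E
```

```text
touch True [ 486.605 -293.354   91.541]
b grip 46.00138771339808 29.987615570425987 t 16.7
lvl0 F [ 0.01  0.14 -5.69] T case [ 0.029 -0.004 -0.002] t 18.52
tilt30 F [-0.41   0.418 -5.977] T case [ 0.021 -0.618 -0.006] t 19.98
lvl F [-0.012  0.089 -5.891] T case [0.037 0.12  0.01 ] t 21.26
tilt-30 F [-0.13   0.345 -5.744] T case [0.03 0.61 0.01] t 23.49
lvl F [-0.127  0.045 -5.632] T case [ 0.004 -0.16   0.002] t 25.73
[np.float64(-0.0044219601677214174), np.float64(0.11967367000600776), np.float64(-0.15996514372988482)]
```

B rattles: its level torque moved to +0.12 and then −0.16 N m. Before placing it, I'll check how it sits in the grip.

```bash
python3 - <<'E'
import cv2
i=cv2.imread("pics/s1.png"); cv2.imwrite("pics/s1b.png",cv2.resize(i[80:230,190:390],None,fx=4,fy=4,interpolation=cv2.INTER_CUBIC))
E
```

```text
(no output)
```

View pics/s1b.png

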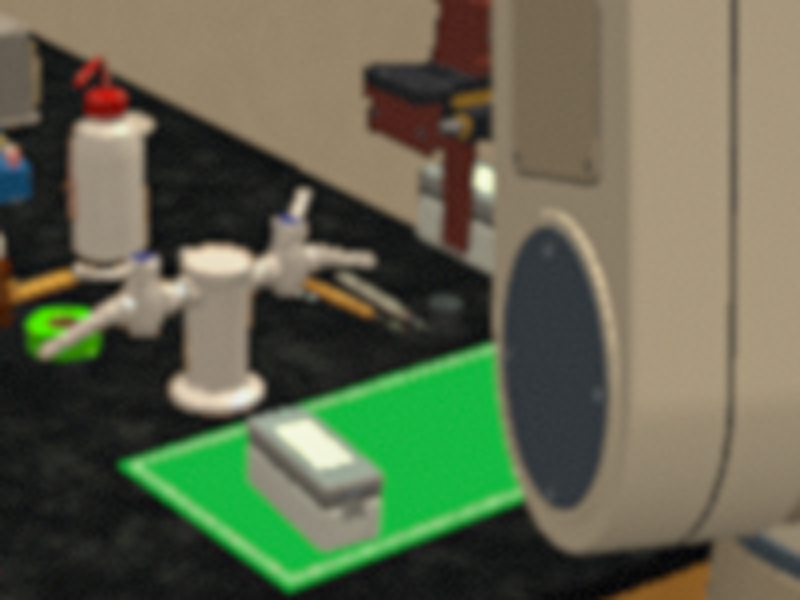

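In the crop the held case's end shows behind a finger at (455,210) and looks about level. I'll carry it over the tray and check there.

```bash
python3 - <<'E'
from h import *
g=[556.6,269,120]; w=.282
line([500,100,170],w,rate=180); line(g,w,rate=180); print(avg(4),env.read_state()["time_s"])
i=viewer.camera("scene"); cv2.imwrite("pics/s2.png",cv2.resize(i[120:270,60:260],None,fx=4,fy=4,interpolation=cv2.INTER_CUBIC))
E
```

```text
[-0.143  0.42  -6.112  0.017 -0.136 -0.019] 28.7333
```

View pics/s2.png

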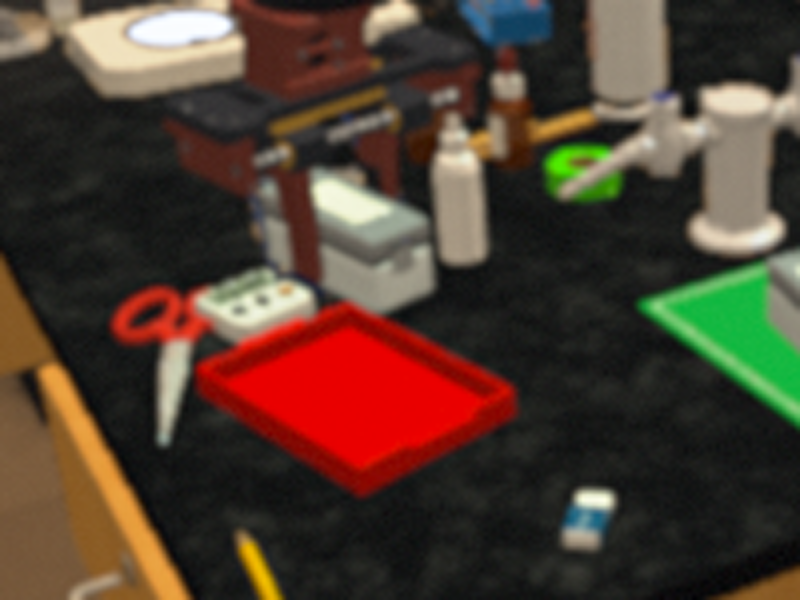

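The case (about (340,245)) hangs level in the fingers and parallel to the tray's long side (centre (355,400)), so I'll lower it.

```bash
python3 - <<'E'
from h import *
x,y,w=556.6,269,.282
line([x,y,42],w,rate=80); line([x,y,34],w,rate=20)
print(line([x,y,28],w,rate=6,f_stop=3)); s=env.read_state(); print(s["tool_pos"],s["force"],s["wrist_torque"])
if s["force"][2]<-2.5: print(line([x,y,s["tool_pos"][2]-61-2],w,rate=4,f_stop=4),env.read_state()["force"],env.read_state()["tool_pos"])
set_gripper(62); line([x,y,130],w,rate=100); line([480,y-60,300],w,rate=200); env.reach(*pose([300,-330,330],0))
print(env.read_state()["time_s"])
i=viewer.camera("top"); cv2.imwrite("pics/t3.png",cv2.resize(i[90:260,80:400],None,fx=2.5,fy=2.5,interpolation=cv2.INTER_CUBIC))
i=viewer.camera("scene"); cv2.imwrite("pics/s3.png",cv2.resize(i[150:280,80:340],None,fx=3,fy=3,interpolation=cv2.INTER_CUBIC))
E
```

```text
True
[556.542 268.977  92.563] [-1.548 -0.27   6.288] [ 0.064 -0.238  0.074]
35.825
```

View pics/t3.png

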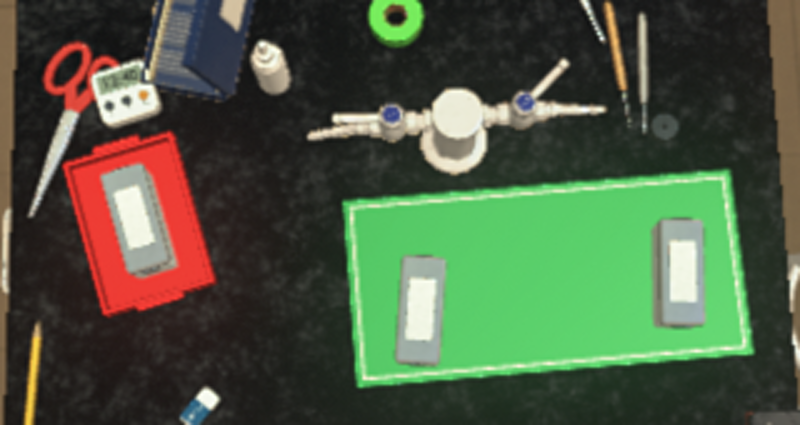

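View pics/s3.png

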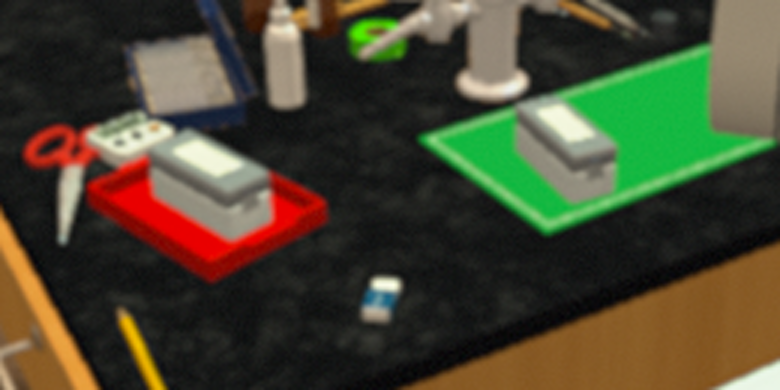

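The case stands upright in the tray, with its label centre near (135,217) in the top crop. The other two cases stand on the mat, and the eraser, bottle and bung haven't moved. One numeric check before I sign off.

```bash
python3 - <<'E'
from h import *
c=px2w(np.array([[135,217]])/2.5+[80,90],53)[0]; print(c, Ro.from_euler("z",-.282).apply(c-[556.6,269,53]))
s=env.read_state(); print(s["time_s"],s["tool_pos"])
if np.hypot(*(c[:2]-[556.6,269]))<6: print(workorder.sign_off())
E
```

```text
[555.369 265.402  53.   ] [-2.184 -3.113  0.   ]
35.925 [ 300.513 -329.596  390.916]
the job is handed in; nothing more can be done
None
```

Case B was the rattling one: I felt its lens slide both ways, and it now stands upright within about 4 mm of the tray's middle. Case C tested sound and is back on the mat, case A was never lifted, and the job was handed in at about 36 s.

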